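# Close a finger joint in the assembly jig and latch it

### The arm

A 6-joint arm with a two-finger parallel gripper is mounted at the origin on a cart in front of the work surface, level with it; the furniture and walls round the work are solid. World frame = base frame: x ahead of the robot, y to its left, z up, the work surface at z = 0. Lengths are in m, angles in rad, forces in N, time in s.
With the tool pointing down it reaches from about 0.3 to 1 m from the base axis. Payload 5.1 kg.
Tool frame: the origin (TCP) lies midway between the tips of the shut fingers; the grasp point (between the pads) lies 19 mm behind it; y points along the fingers, x is the direction in which the jaws open and shut, and the axes are right-handed (so a half turn about y gives the same grasp; the last joint's range is limited). The gripper opens to 95 mm and grips with 3 to 60 N. Pads are 20 mm wide; open, the fingers measure 119 mm over their backs; the gripper's body (75 mm by 180 mm) begins 59 mm behind the grasp point.
Start: joints at [-1.256, 0.124, 1.65, -0, 1.367, -0.083], TCP at [0.252, -0.599, 0.215] pointing down, gripper open.
Joint ranges: [-2.61, 2.61], [-1.02, 2.33], [0.03, 2.71], [-1.35, 4.49], [0.32, 2.68], [-2.91, 2.91]. Speed limits (rad/s): [2.57, 2.57, 3.14, 3.14, 3.14, 3.14].

### API

Orientations are given as [roll, pitch, yaw] about the fixed x, y, z axes, in that order (R = Rz(yaw) Ry(pitch) Rx(roll)).
In Python, from station import robot gives the robot as it stands.
- The arm moves only by the shell command python3 -m pendant 'ROWS' [OPENING] [FORCE]. ROWS is JSON, a list of rows, each a list of 4 numbers: the shift along the tool's x, y, z in m, then the turn about the tool's y in degrees. In form: [[dx, dy, dz, turn], ...]. A call has 1 to 12 rows; each row is the pose to reach, as a shift and turn from the pose commanded when the call began, along the tool's axes at that moment; what a row does not reach only later rows make up. A row lasts 1/12 s, in which the tool goes at most 41.7 mm and 7.16 degrees, less where a joint would pass 70% of its speed; a pose out of reach is approached as far as the arm can. A call with a gripper value outside its range is refused whole. OPENING is the opening, from 0 (shut) to 1 (fully open), set as the call begins (- or left out, the last holds). The fingers move at their own pace and stop on an object; FORCE is the grip in N (left out, the last holds). Time passes only in rows, so rows that repeat a pose let the fingers close. It gives the time, the measured TCP pose, the force and the opening at its end, in the units of the state.
- robot.sense(): the state, without advancing time (a new reading comes with each control period).
- robot.grab_frame(name): name is "side" or "top"; returns a dict with "color" (400x640x3 uint8, red, green, blue), "intrinsics" (3x3 intrinsics, pixels), "world_from_camera" (4x4, takes a point from camera to world coordinates). Camera axes: x right, y up, looking along -z (the intrinsics and any distortion apply to the point x, -y, -z); pixel columns grow to the right and rows downward; lengths in m; the calibration is good to about 2 mm. A picture is of the moment at which its call begins. There is no depth.
- robot.close_job(): hands the job in, once; it reports no verdict.
The state is a dict: "t": time; "qpos": joint angles; "joint_velocities": joint speeds; "effort": joint torques, N m; "eef_pos": TCP position; "eef_rot": TCP orientation; "contact_force": force on the tool from outside, world axes, zero at the start; "moment": the same for the moment, N m; "gripper_width": finger opening in m.
Only numpy, scipy, OpenCV 4.12 (cv2) and the standard library are available. Lean on these libraries where they do the work, as an engineer would, in place of code of your own. Each camera call takes 0.05 s, during which the arm holds its last target. There are 200 camera calls.

### The job

In the grey-bedded jig, slide the loose pale board (do not lift it off the bed) against the fence and along it, so that its fingers run fully home between those of the fixed dark board. Then swing the green latch bar by its black knob all the way across behind the pale board's plain end so that it cannot creep back. Leave the tools lying around where they are.

Things in the scene. Friction and masses are not known exactly. Their poses are not given: they have to be found in the camera images.
- jig: Fixed jig with a grey bed. Origin on the bench top under the bed; x points across the bed to the fence (about away from the robot), y along the fence to the fixed dark board (about to the robot's left), z up. Bed 12 mm thick, x -100 to +86, y -185 to +145 mm. Wooden fence along the whole far side: inner face at x = +49 mm, 24 mm wide, 14 mm high above the bed.
- fixed_comb (a point): Middle of the fixed dark board's finger roots, at bed level: jig x 0, y +75, z 12 mm; axes as the jig's. The board is 98 mm wide in x and 30 mm high, solid for 60 mm to +y (two bolt heads on top, 7 mm). 4 fingers point to -y, centred at x = -30, -6, +18, +42 mm, each 36 mm long, 13 mm wide at the root, 8 at the tip.
- board: Loose pale board, flat on the bed, 0.2 to 0.4 kg, 30 mm thick, too wide to grasp across: push it. Origin: underside centre of its 98 (x) by 110 (y) mm solid part. 4 fingers point to +y (y +55 to +91 mm), centred at x = -42, -18, +6, +30 mm, 13 mm wide at the root, 8 at the tip; the end at y = -55 is plain. Starts 45 to 75 mm short of home, 17 to 31 mm off the fence.
- board_home (a point): Where the pale board's origin lies when fully home: jig x 0, y -16, z 12 mm, axes parallel to the jig's. Its +x edge then touches the fence and the finger tips touch the roots of the other comb; each finger has 1.5 mm play per side (4 mm where the tips first meet). Sliding takes 1 to 4 N, up to 10 N at first touch: a force stop below that may trip early.
- latch (a joint): Angle of the green bar about its upright pivot: 0 = open, bar along the fence pointing to jig -y; grows clockwise seen from above; 1.57 (end stop) = closed, pointing to jig -x, 2 mm behind the plain end of a board fully home; cannot close with the board further back. Starts at -0.12 to 0; stays where left (under 1 N at the knob).
- latch_pivot (a point): Pivot of the green latch bar, on top of the fence: jig x +61, y -82 mm, at the bar's underside (15 mm above the bed). The bar is 18 mm wide, 12 mm thick (top 27 mm above the bed) and reaches 90 mm from the pivot.
- latch_knob (a point): Centre of the black upright knob on the latch bar, 70 mm from the pivot; knob 18 mm in diameter, 30 mm high (27 to 57 mm above the bed, this point 42 mm above it). Can be pinched from above or pushed.
- block_plane: Bystander: dark metal block plane, 92x155x59 mm, left of the jig; origin underside centre.
- nail_tin: Bystander: open grey metal tin, 66 mm across, 75 mm high, right of and behind the jig; origin underside centre.
- scratch_awl: Bystander: scratch awl, brown handle, 88x139x31 mm, right of the jig; origin underside centre.
- screwdriver_big: Bystander: large screwdriver with brown handle, 84x311x33 mm, right of the jig; origin underside centre.

How it is judged:
On the way, in this order (a step that is already met when the one before it is completed fails the run):
1. the pale board's fingers are fully home between the fixed ones, board flat on the bed (y of board in the frame of jig between -0.02 and -0.012 m and x of board in the frame of jig between -0.005 and 0.005 m and z of board in the frame of jig below 0.016 m and angle between the y axis of board and the y axis of jig, either way round below 0.04 rad), for 0.2 s.
2. the latch bar is swung closed behind the board (value of joint latch above 1.45 rad), for 0.2 s.
At the end, for the whole second after the job is handed in: The pale board lies flat on the bed (within 4 mm), within 4 mm of fully home along the fence, within 5 mm of its place across it and within 0.04 rad of square, at rest, and the latch is closed (joint above 1.45 rad) (all of step 1 and value of joint latch above 1.45 rad and linear speed of board below 0.01 m/s); the robot touches nothing.
It fails at once if the pale board is lifted more than 10 mm off the bed (z of board in the frame of jig above 0.022 m).
It fails at once if a bystanding tool (block plane, nail tin, awl, large screwdriver) is moved more than 40 mm (distance of any of block_plane, nail_tin, scratch_awl, screwdriver_big from where it was at the start of the episode above 0.04 m).
It also fails if it takes over 54 s, if anything falls off the work surface, if the arm or the gripper's body presses on something with over 40 N, if the wrist force passes 120 N, or if a joint passes its speed limit or range.

## Working session

There is one attempt and no reset: what is moved stays moved. The work goes in short steps, Python scripts to look and compute and a shell command to move; the robot and the scene stay as the last step left them, time stands still between calls to the robot, and variables do not carry over. Pictures are saved under pics/ and viewed, about 8 in all and at most 12, crops included, and the job is handed in when it is done.

```bash
mkdir -p pics; ls
cat > h.py <<'E'
import numpy as np,cv2
from station import robot
def snap(n,f):
    d=robot.grab_frame(n); np.savez('pics/'+f+'.npz',**d); cv2.imwrite('pics/'+f+'.png',d['color'][:,:,::-1]); return d
def ray(d,px,z):
    K=np.array(d['intrinsics']);T=np.array(d['world_from_camera']);px=np.atleast_2d(np.array(px,float))
    r=np.c_[(px[:,0]-K[0,2])/K[0,0],-(px[:,1]-K[1,2])/K[1,1],-np.ones(len(px))]@T[:3,:3].T
    return T[:3,3]+r*((z-T[2,3])/r[:,2])[:,None]
def proj(d,P):
    K=np.array(d['intrinsics']);T=np.array(d['world_from_camera'])
    c=(np.atleast_2d(P)-T[:3,3])@T[:3,:3]
    return np.c_[K[0,0]*c[:,0]/-c[:,2]+K[0,2],K[1,1]*-c[:,1]/-c[:,2]+K[1,2]]
E
python3 - <<'E'
from h import *
a=snap('top','t0');b=snap('side','s0')
print(a['intrinsics'],a['world_from_camera'],b['world_from_camera'],a.keys())
print(robot.sense())
E
```

```text
pics
[[409.38400649   0.         325.69373104]
 [  0.         409.38400649 199.11269173]
 [  0.           0.           1.        ]] [[ 0.02209732  0.99657199 -0.07972441  0.49711138]
 [-0.9997114   0.02127419 -0.0111595  -0.05619143]
 [-0.00942518  0.079948    0.99675448  1.34990734]
 [ 0.          0.          0.          1.        ]] [[ 0.98617828  0.09648989 -0.13469261  0.40136151]
 [-0.16489362  0.49206692 -0.85479836 -1.40625741]
 [-0.01620162  0.86519353  0.50117627  0.86733594]
 [ 0.          0.          0.          1.        ]] dict_keys(['color', 'intrinsics', 'world_from_camera'])
{'t': 0.1, 'qpos': array([-1.25557989e+00,  1.24459538e-01,  1.65154736e+00, -3.66098152e-06,
        1.36750730e+00, -8.26021703e-02]), 'joint_velocities': array([ 1.63496220e-03, -1.51335061e-03, -3.90451529e-03, -1.19864117e-04,
        9.61297945e-04, -1.96019932e-05]), 'effort': array([ 2.57427428e-04, -4.18881190e+01, -3.61097217e+01,  7.75912986e-02,
        4.61314037e-02, -7.55428709e-05]), 'eef_pos': array([ 0.25160289, -0.59869023,  0.21349139]), 'eef_rot': array([-1.57064135,  0.0019153 , -1.17297683]), 'contact_force': array([-0.83696325, -0.56273471, -0.03510556]), 'moment': array([-0.00462067,  0.01473582,  0.02193495]), 'gripper_width': 0.09491060983135335}
```

View pics/t0.png

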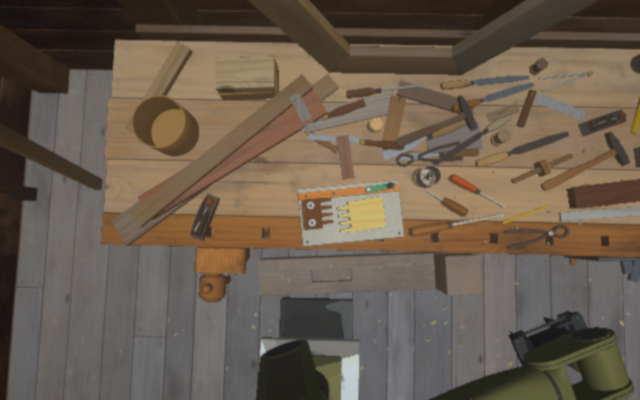

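View pics/s0.png

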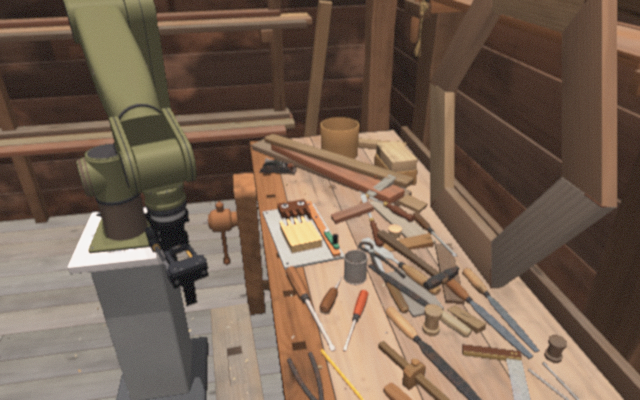

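The top view shows the jig at about (350,212): yellow loose board at (362,215), dark comb at (315,214), orange fence along row ~188, and green latch at (380,187). The tin is at (427,176) and the awl at (450,203). The side view shows the same layout, with the jig at (300,235).

Run:
```python
from h import *
a=dict(np.load('pics/t0.npz'));b=dict(np.load('pics/s0.npz'))
A=cv2.resize(a['color'][165:255,290:480],None,fx=4,fy=4,interpolation=cv2.INTER_CUBIC)
B=cv2.resize(b['color'][190:280,250:400],None,fx=4,fy=4,interpolation=cv2.INTER_CUBIC)
im=np.zeros((600,760,3),np.uint8);im[:240]=A[:240];im[240:600,:600]=B
cv2.imwrite('pics/c0.png',im[:,:,::-1])
h=cv2.cvtColor(a['color'],cv2.COLOR_RGB2HSV)
for (x,y) in [(362,215),(350,190),(380,187),(335,235),(315,214),(395,225)]: print((x,y),h[y,x],a['color'][y,x])
```

```text
(362, 215) [ 23 119 200] [200 179 107]
(350, 190) [ 14 167 195] [195 126  67]
(380, 187) [ 68  95 143] [ 90 143 104]
(335, 235) [ 28  19 175] [175 174 162]
(315, 214) [ 12 141 107] [107  72  48]
(395, 225) [ 28  21 169] [169 168 155]
```

View pics/c0.png

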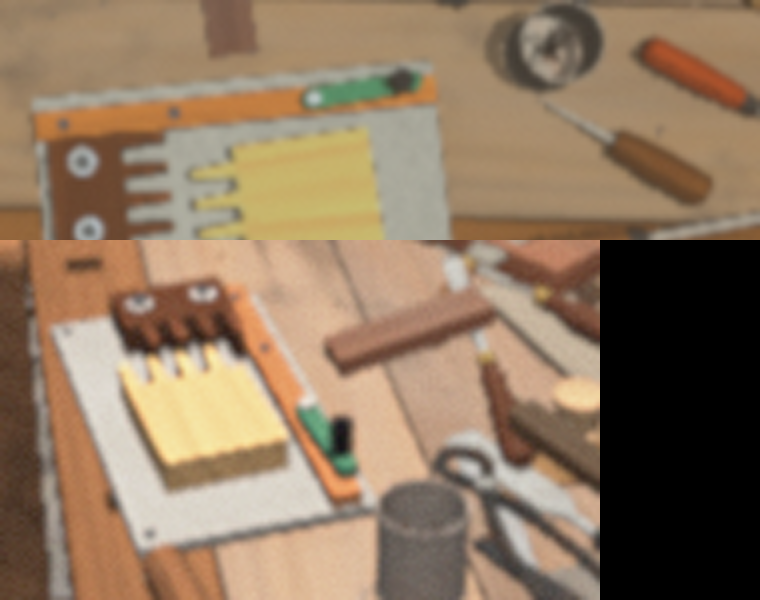

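```bash
cat > m.py <<'E'
from h import *
def comp(m,seed=None):
    n,l,s,c=cv2.connectedComponentsWithStats(m.astype(np.uint8)); i=1+np.argmax(s[1:,4]); return l==i
def up(d,x0=285,x1=425,y0=165,y1=260,f=4):
    c=cv2.resize(d['color'][y0:y1,x0:x1],None,fx=f,fy=f,interpolation=cv2.INTER_CUBIC)
    h=cv2.cvtColor(c,cv2.COLOR_RGB2HSV).astype(int)
    return h,lambda p:(np.asarray(p,float)+.5)/f-.5+[x0,y0]
def rectpts(m):
    c=max(cv2.findContours(m.astype(np.uint8),0,1)[0],key=cv2.contourArea)
    return c[:,0]
def board(d):
    h,P=up(d); H,S,V=h[...,0],h[...,1],h[...,2]
    m=comp((abs(H-23)<6)&(S>85)&(V>150)&(np.arange(h.shape[1])[None]<440))
    w=ray(d,P(rectpts(m)),0.042)[:,:2]
    o=cv2.morphologyEx(m.astype(np.uint8),cv2.MORPH_OPEN,np.ones((41,41)))
    w2=ray(d,P(rectpts(o)),0.042)[:,:2]
    return cv2.minAreaRect(w.astype(np.float32)*1000),cv2.minAreaRect(w2.astype(np.float32)*1000),m
E
python3 - <<'E'
from m import *
a=dict(np.load('pics/t0.npz'))
h,P=up(a);H,S,V=h[...,0],h[...,1],h[...,2]
g=comp((S<45)&(V>140))
w=ray(a,P(rectpts(g)),0.012)[:,:2]
print('bed',cv2.minAreaRect(w.astype(np.float32)*1000))
q=rectpts(g); hull=cv2.convexHull(q); print('quad',ray(a,P(cv2.approxPolyDP(hull,14,True)[:,0]),.012)*1000)
print('board',*board(a)[:2])
gm=comp((abs(H-68)<18)&(S>60)); print('latch',cv2.minAreaRect((ray(a,P(rectpts(gm)),.039)[:,:2]*1000).astype(np.float32)))
k=(V<80)&(np.arange(h.shape[1])[None]>360)&(np.arange(h.shape[0])[:,None]<120); ys,xs=np.nonzero(comp(k)); print('knob',P([xs.mean(),ys.mean()]),ray(a,P([xs.mean(),ys.mean()]),.06)*1000)
fm=comp((abs(H-14)<5)&(S>140)&(V>150)&(np.arange(h.shape[0])[:,None]<140)); print('fence',cv2.minAreaRect((ray(a,P(rectpts(fm)),.026)[:,:2]*1000).astype(np.float32)))
v=np.zeros(h.shape,np.uint8);v[g]=[200,200,200];v[board(a)[2]]=[0,255,255];v[gm]=[0,255,0];v[fm]=[0,128,255];v[comp(k)]=[255,0,0]
cv2.imwrite('pics/mask0.png',v)
E
```

```text
bed ((543.6341552734375, -125.005859375), (147.5583038330078, 329.1910400390625), 6.767986297607422)
quad [[ 634.63162266 -278.05262873   12.        ]
 [ 490.43383598 -292.99123796   12.        ]
 [ 454.94476484   28.89585568   12.        ]
 [ 535.98526647   38.40359945   12.        ]
 [ 610.30560226  -62.99230781   12.        ]]
board ((555.1842041015625, -155.80914306640625), (96.11748504638672, 144.24610900878906), 9.377908706665039) ((557.810302734375, -171.69552612304688), (96.1190185546875, 111.57593536376953), 9.36959457397461)
latch ((643.9910888671875, -210.74212646484375), (14.301138877868652, 57.86498260498047), 11.336272239685059)
knob [419.4620229  180.37805344] [[ 666.10674117 -337.23905572   60.        ]]
fence ((621.6017456054688, -61.62342834472656), (22.40471076965332, 219.2812957763672), 6.505179405212402)
```

View pics/mask0.png

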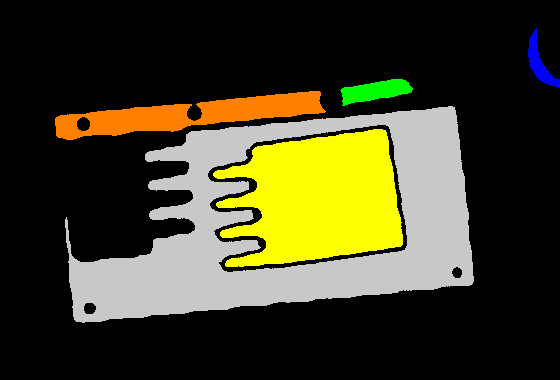

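The masks isolate the bed, fence, board and latch bar cleanly. The blue "knob" region is really the tin's shadow, so I'll get the knob from the bar angle instead. That gives jig origin ≈ (567,-102) mm, yaw 6.6°; the board sits at jig (-17,-68), turned +2.7°; latch ≈ -0.08.

```bash
cat > g.py <<'E'
import sys,numpy as np
from station import robot
from scipy.spatial.transform import Rotation as Ro
O=np.array([.5671,-.1022]);a=np.radians(6.6);R=np.array([[np.cos(a),-np.sin(a)],[np.sin(a),np.cos(a)]])
s=robot.sense();M=Ro.from_euler('xyz',s['eef_rot']).as_matrix();p=np.array(s['eef_pos'])
yaw=np.degrees(np.arctan2(M[1,0],M[0,0]))
print('t',s['t'],'jig',np.round(R.T@(p[:2]-O)*1000,1),'z',round(p[2]*1000,1),'xdir rel jig',round(yaw-6.6,1),'F jig',np.round(R.T@np.array(s['contact_force'])[:2],1),np.round(s['contact_force'][2],1),'w',s['gripper_width'])
if len(sys.argv)>1:
    x,y,z,d=map(float,sys.argv[1:])
    q=np.r_[O+R@np.array([x,y])/1000,z/1000]
    print('row',np.round(M.T@(q-p),4),'turn',round((yaw-6.6-d+180)%360-180,2))
E
python3 g.py -95 -68 215 -90
```

```text
t 0.1 jig [-370.5 -456.9] z 213.5 xdir rel jig -73.8 F jig [-0.9 -0.5] -0.0 w 0.09491060983135335
row [-0.2967 -0.0009  0.373 ] turn 16.19
```

```bash
python3 -m pendant '[[-0.297,0,0.373,16.2],[-0.297,0,0.373,16.2],[-0.297,0,0.373,16.2],[-0.297,0,0.373,16.2],[-0.297,0,0.373,16.2],[-0.297,0,0.373,16.2],[-0.297,0,0.373,16.2],[-0.297,0,0.373,16.2],[-0.297,0,0.373,16.2],[-0.297,0,0.373,16.2],[-0.297,0,0.373,16.2],[-0.297,0,0.373,16.2]]' 0.63; python3 g.py -95 -68 26 -90
```

```text
t: 1.1
eef_pos: [0.4817, -0.177, 0.2143]
eef_rot: [-1.57, 0.002, -1.452]
contact_force: [0.3, -0.1, 0.2]
gripper_width: 0.0601
t 1.1 jig [-93.5 -64.5] z 214.3 xdir rel jig -89.8 F jig [ 0.3 -0.1] 0.2 w 0.06006200305428162
row [ 0.0038  0.1883 -0.0016] turn 0.18
```

```bash
python3 -m pendant '[[0,0.04,0,0],[0,0.08,0,0],[0,0.12,0,0],[0,0.15,0,0],[0,0.17,0,0],[0,0.18,0,0],[0,0.187,0,0],[0,0.187,0,0]]'; python3 g.py -59 -68 26 -90
```

```text
t: 1.77
eef_pos: [0.48, -0.1807, 0.0267]
eef_rot: [-1.572, 0.001, -1.456]
contact_force: [0.6, 0.1, 0.6]
gripper_width: 0.06
t 1.7667 jig [-95.5 -68. ] z 26.7 xdir rel jig -90.0 F jig [0.6 0. ] 0.6 w 0.05998232816370975
row [0.     0.0006 0.0365] turn -0.01
```

```bash
python3 -m pendant '[[0,0,0.006,0],[0,0,0.011,0],[0,0,0.015,0],[0,0,0.018,0],[0,0,0.021,0],[0,0,0.024,0],[0,0,0.027,0],[0,0,0.030,0],[0,0,0.030,0]]'; python3 g.py;  python3 -m pendant '[[0,0,0.0015,0],[0,0,0.003,0],[0,0,0.0045,0],[0,0,0.006,0],[0,0,0.006,0]]'; python3 g.py
```

```text
t: 2.52
eef_pos: [0.5112, -0.1776, 0.0277]
eef_rot: [-1.57, -0.0, -1.456]
contact_force: [-0.7, -0.8, 0.8]
gripper_width: 0.0598
t 2.5167 jig [-64.2 -68.4] z 27.7 xdir rel jig -90.0 F jig [-0.8 -0.7] 0.8 w 0.05977302468165866
t: 2.93
eef_pos: [0.5148, -0.177, 0.0276]
eef_rot: [-1.575, 0.0, -1.455]
contact_force: [-9.8, -1.2, 8.7]
gripper_width: 0.0599
t 2.9333 jig [-60.6 -68.3] z 27.6 xdir rel jig -90.0 F jig [-9.9 -0.1] 8.7 w 0.059896408066924964
```

Firm contact at the fence: TCP jig x is -60.6, about where the geometry predicts. Next I back off and move round to the plain end.

```bash
python3 -m pendant '[[0,0,-0.012,0],[0,0,-0.025,0],[0,-0.04,-0.025,0],[0,-0.08,-0.025,0],[0,-0.1,-0.025,0],[0,-0.1,-0.025,0]]'; python3 g.py 0 -160 126 0
python3 - <<'E'
from m import *
a=snap('top','t1'); r=board(a)[:2]; print(r)
from g import O,R
print(R.T@(np.array(r[1][0])/1000-O)*1000, r[1][2]-6.6, ray(a,[427,172],.075)*1000)
E
```

```text
t: 3.43
eef_pos: [0.4956, -0.1813, 0.1343]
eef_rot: [-1.559, -0.006, -1.456]
contact_force: [1.0, -0.4, 0.8]
gripper_width: 0.06
t 3.4333 jig [-80.1 -70.4] z 134.3 xdir rel jig -90.0 F jig [ 1.  -0.5] 0.8 w 0.06001934573938028
row [0.0895 0.0098 0.08  ] turn -90.03
(((579.650390625, -157.503662109375), (88.37113952636719, 144.97166442871094), 9.99760627746582), ((585.6539916992188, -169.36416625976562), (82.5221939086914, 106.64556884765625), 1.2477511167526245))
t 3.4833 jig [-81.6 -69.5] z 131.2 xdir rel jig -90.0 F jig [-0.2 -0.1] 0.4 w 0.059669348073041834
[ 10.71137216 -68.85159652] -5.352248883247375 [[ 691.07332604 -357.43576859   75.        ]]
```

```bash
python3 -m pendant '[[0.02,0,0.01,-7],[0.04,0,0.03,-14],[0.06,0,0.05,-21],[0.08,0,0.07,-28],[0.09,0,0.08,-35],[0.09,0,0.08,-42],[0.09,0,0.08,-49],[0.09,0,0.08,-56],[0.09,0,0.08,-63],[0.09,0,0.08,-70],[0.09,0,0.08,-77],[0.09,0,0.08,-84]]';python3 -m pendant '[[0,0,0,-6],[0,0,0,-6]]'; python3 g.py 0 -160 27 0
python3 - <<'E'
from m import *
a=snap('top','t2'); r=board(a)[:2]; print(r)
from g import O,R
print(R.T@(np.array(r[1][0])/1000-O)*1000, r[1][2]-6.6)
cv2.imwrite('pics/c2.png',cv2.resize(a['color'][165:265,280:440,::-1],None,fx=4,fy=4))
E
```

```text
t: 4.48
eef_pos: [0.5806, -0.2592, 0.125]
eef_rot: [-1.569, 0.002, 0.016]
contact_force: [0.2, 0.0, 0.0]
gripper_width: 0.0599
t: 4.65
eef_pos: [0.5805, -0.2592, 0.1252]
eef_rot: [-1.569, 0.002, 0.117]
contact_force: [0.2, 0.5, 0.7]
gripper_width: 0.0601
t 4.65 jig [  -4.7 -157.5] z 125.2 xdir rel jig 0.1 F jig [0.2 0.4] 0.7 w 0.0601095334343296
row [ 0.0049  0.0982 -0.0027] turn 0.08
(((546.2882080078125, -157.37034606933594), (73.77784729003906, 57.3624382019043), 60.10818862915039), ((549.2879638671875, -155.0350799560547), (47.079627990722656, 55.97771072387695), 1.2352546453475952))
t 4.7 jig [  -4.7 -157.6] z 125.5 xdir rel jig -0.1 F jig [-0.9  0.7] 0.5 w 0.06011124760262052
[-23.76670513 -50.43766482] -5.364745354652404
```

View pics/c2.png

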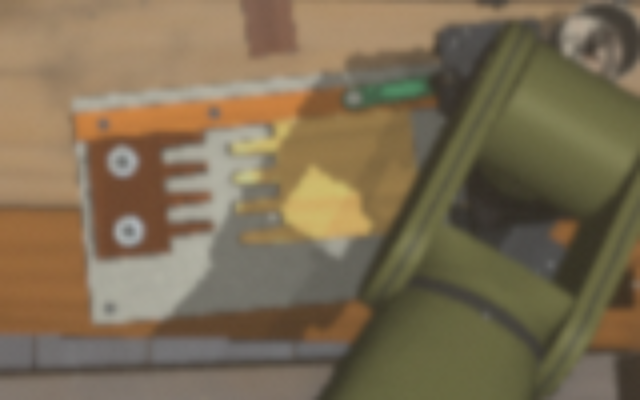

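The board now lies against the fence (edge at row ~120 of the crop), its fingers lined up with the gaps at (230-290,150-240). I descend behind the plain end and push.

```bash
python3 -m pendant '[[0.003,0.04,-0.002,0],[0.003,0.07,-0.002,0],[0.003,0.09,-0.002,0],[0.003,0.098,-0.002,0],[0.003,0.098,-0.002,0]]'; python3 g.py; python3 -m pendant '[[0,0,0.008,0],[0,0,0.016,0],[0,0,0.022,0],[0,0,0.026,0],[0,0,0.030,0],[0,0,0.034,0],[0,0,0.038,0],[0,0,0.042,0],[0,0,0.046,0],[0,0,0.05,0],[0,0,0.05,0]]'; python3 g.py
```

```text
t: 5.12
eef_pos: [0.5823, -0.2602, 0.0259]
eef_rot: [-1.567, 0.005, 0.113]
contact_force: [-0.3, 0.5, -0.2]
gripper_width: 0.0601
t 5.1167 jig [  -3.1 -158.7] z 25.9 xdir rel jig -0.1 F jig [-0.2  0.5] -0.2 w 0.06009110265175473
t: 6.03
eef_pos: [0.58, -0.2124, 0.0313]
eef_rot: [-1.573, -0.003, 0.115]
contact_force: [0.4, -4.0, 3.9]
gripper_width: 0.0598
t 6.0333 jig [ 1.00e-01 -1.11e+02] z 31.3 xdir rel jig 0.0 F jig [-0. -4.] 3.9 w 0.05978469753288464
```

```bash
python3 -m pendant '[[0,0,0.003,0],[0,0,0.006,0],[0,0,0.009,0],[0,0,0.012,0],[0,0,0.015,0],[0,0,0.015,0]]'; python3 g.py 0 -82 27 0
```

```text
t: 6.53
eef_pos: [0.5774, -0.1966, 0.03]
eef_rot: [-1.571, -0.001, 0.115]
contact_force: [0.3, -2.4, 2.1]
gripper_width: 0.0594
t 6.5333 jig [ -0.6 -95. ] z 30.0 xdir rel jig -0.0 F jig [ 0.1 -2.4] 2.1 w 0.05941778003525897
row [0.0006 0.003  0.013 ] turn -0.01
```

```bash
python3 -m pendant '[[0,0,0.003,0],[0,0,0.005,0],[0,0,0.007,0],[0,0,0.009,0],[0,0,0.010,0],[0,0,0.010,0]]'; python3 g.py; python3 -m pendant '[[0,0,0.001,0],[0,0,0.002,0],[0,0,0.003,0],[0,0,0.004,0],[0,0,0.004,0]]'; python3 g.py
```

```text
t: 7.03
eef_pos: [0.5758, -0.1867, 0.0296]
eef_rot: [-1.57, 0.0, 0.115]
contact_force: [1.1, -3.9, 3.2]
gripper_width: 0.0602
t 7.0333 jig [ -1. -85.] z 29.6 xdir rel jig -0.0 F jig [ 0.6 -4. ] 3.2 w 0.06020671453192505
t: 7.45
eef_pos: [0.5758, -0.1847, 0.0296]
eef_rot: [-1.575, -0.001, 0.116]
contact_force: [2.2, -10.3, -0.2]
gripper_width: 0.0601
t 7.45 jig [ -0.8 -83. ] z 29.6 xdir rel jig 0.0 F jig [  1.  -10.5] -0.2 w 0.06013765862589511
```

```bash
python3 -m pendant '[[0,0,0.001,0],[0,0,0.002,0],[0,0,0.003,0],[0,0,0.003,0]]'; python3 g.py; python3 -m pendant '[[0,0,-0.015,0],[0,0,-0.03,0],[0,-0.03,-0.05,0],[0,-0.07,-0.07,0],[-0.03,-0.11,-0.09,0],[-0.07,-0.12,-0.11,0],[-0.11,-0.12,-0.13,0],[-0.15,-0.12,-0.15,0],[-0.17,-0.12,-0.17,0],[-0.17,-0.12,-0.17,0]]' 0.4; python3 g.py
python3 - <<'E'
from m import *
a=snap('top','t3'); r=board(a)[:2]; print(r)
from g import O,R
print(R.T@(np.array(r[1][0])/1000-O)*1000, r[1][2]-6.6)
cv2.imwrite('pics/c3.png',cv2.resize(a['color'][165:265,280:440,::-1],None,fx=4,fy=4))
E
```

```text
t: 7.78
eef_pos: [0.576, -0.1846, 0.03]
eef_rot: [-1.58, -0.002, 0.117]
contact_force: [3.6, -18.7, -2.4]
gripper_width: 0.0598
t 7.7833 jig [ -0.6 -82.9] z 30.0 xdir rel jig 0.1 F jig [  1.5 -19. ] -2.4 w 0.059832117680980394
t: 8.62
eef_pos: [0.4216, -0.3705, 0.1487]
eef_rot: [-1.568, 0.002, 0.111]
contact_force: [1.0, 0.4, -0.5]
gripper_width: 0.0382
t 8.6167 jig [-175.4 -249.8] z 148.7 xdir rel jig -0.3 F jig [1.  0.3] -0.5 w 0.03820050904643638
(((566.84716796875, -100.29931640625), (97.93194580078125, 146.25454711914062), 6.680149078369141), ((568.761962890625, -116.36416625976562), (97.94505310058594, 111.16021728515625), 6.067256450653076))
t 8.6667 jig [-174.4 -249.4] z 148.6 xdir rel jig -0.3 F jig [-0.2  0.2] -0.2 w 0.03795324678217952
[  0.02295976 -14.26131829] -0.5327435493469235
```

View pics/c3.png

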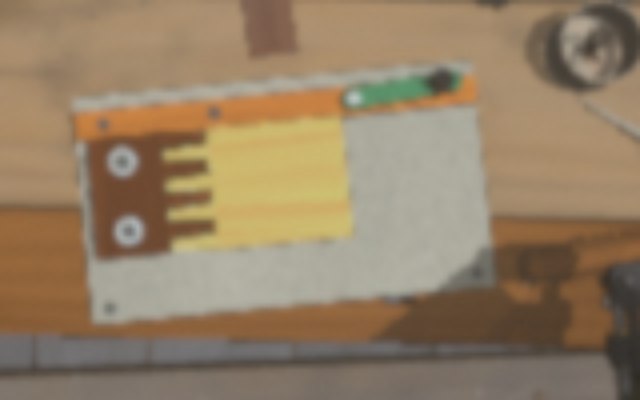

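The fingers are fully home: the yellow tips touch the dark roots at (165,150-245), and the measured pose is jig (0.0,-14.3), -0.5°. The latch pivot is at crop (352,98) and the knob at (440,80). Next I go to the knob.

```bash
python3 - <<'E'
from m import *
a=dict(np.load('pics/t3.npz'))
from g import O,R
h,P=up(a,360,400,170,200,8); m=comp(h[...,2]<75); ys,xs=np.nonzero(m); p=P([xs.mean(),ys.mean()])
print(p,len(xs),R.T@(ray(a,p,.066)[0,:2]-O)*1000,R.T@(ray(a,[367.6,189.1],.04)[0,:2]-O)*1000)
E
python3 g.py 66.5 -152 140 0
```

```text
t 8.6667 jig [-174.4 -249.4] z 148.6 xdir rel jig -0.3 F jig [-0.2  0.2] -0.2 w 0.03795324678217952
[389.48521851 185.09752571] 778 [  64.69683316 -147.98775663] [ 61.04434411 -80.79776397]
t 8.6667 jig [-174.4 -249.4] z 148.6 xdir rel jig -0.3 F jig [-0.2  0.2] -0.2 w 0.03795324678217952
row [0.2405 0.0085 0.0986] turn -0.29
```

```bash
python3 -m pendant '[[0.03,0.004,0.012,0],[0.06,0.008,0.025,0],[0.09,0.008,0.037,0],[0.12,0.008,0.05,0],[0.15,0.008,0.062,0],[0.18,0.008,0.075,0],[0.21,0.008,0.087,0],[0.23,0.008,0.095,0],[0.2395,0.008,0.0995,0],[0.2395,0.008,0.0995,0],[0.2395,0.008,0.0995,0]]' 0.42; python3 g.py 65.5 -150.5 50 0
```

```text
t: 9.58
eef_pos: [0.6519, -0.2412, 0.1405]
eef_rot: [-1.569, 0.002, 0.116]
contact_force: [0.1, -0.6, 0.3]
gripper_width: 0.0396
t 9.5833 jig [  68.2 -147.8] z 140.5 xdir rel jig 0.1 F jig [ 0.1 -0.6] 0.3 w 0.039644067293123836
row [-0.0025  0.0905 -0.0028] turn 0.07
```

```bash
python3 -m pendant '[[-0.0025,0.03,-0.002,0],[-0.0025,0.055,-0.002,0],[-0.0025,0.075,-0.002,0],[-0.0025,0.085,-0.002,0],[-0.0025,0.09,-0.002,0],[-0.0025,0.09,-0.002,0]]'; python3 g.py; python3 -m pendant '[[0,0,0,0],[0,0,0,0],[0,0,0,0]]' 0.26 5; python3 g.py
python3 - <<'E'
from m import *
b=snap('side','s4')
cv2.imwrite('pics/c4.png',cv2.resize(b['color'][170:290,240:400,::-1],None,fx=4,fy=4))
E
```

```text
t: 10.08
eef_pos: [0.6487, -0.2447, 0.0506]
eef_rot: [-1.57, 0.002, 0.114]
contact_force: [0.5, -0.2, 0.7]
gripper_width: 0.0402
t 10.0833 jig [  64.7 -150.9] z 50.6 xdir rel jig -0.1 F jig [ 0.5 -0.3] 0.7 w 0.04020117970620752
t: 10.33
eef_pos: [0.6511, -0.245, 0.0537]
eef_rot: [-1.572, -0.003, 0.115]
contact_force: [-0.9, -0.3, -0.3]
gripper_width: 0.0268
t 10.3333 jig [  67.  -151.5] z 53.7 xdir rel jig -0.0 F jig [-1.  -0.2] -0.3 w 0.026840105141496214
```

View pics/c4.png

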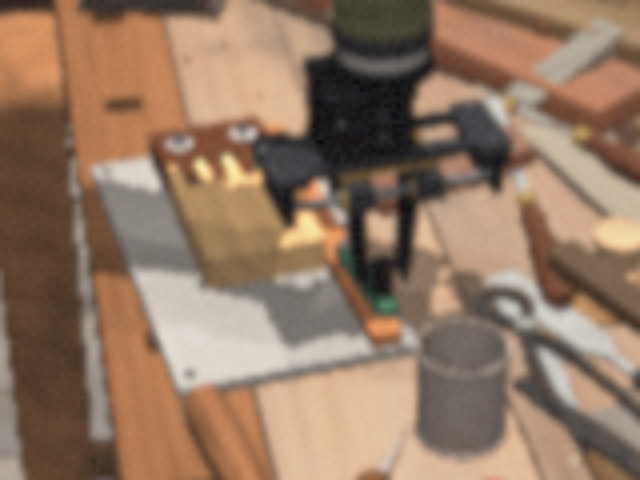

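The knob sits between the fingers, at crop (380,275). I swing it along the arc, turning the tool with the bar.

```bash
python3 -m pendant '[[-0.0073,0,-0.0002,6],[-0.0146,0,0.0004,12],[-0.0218,0,0.0017,18],[-0.0288,0,0.0037,24],[-0.0356,0,0.0065,30],[-0.0421,0,0.010,36],[-0.0481,0,0.0141,42],[-0.0537,0,0.0189,48],[-0.0588,0,0.0242,54],[-0.0633,0,0.030,60],[-0.0671,0,0.0362,66],[-0.0703,0,0.0428,72]]'; python3 g.py -8.7 -77 51 -90
```

```text
t: 11.38
eef_pos: [0.576, -0.2103, 0.0531]
eef_rot: [-1.569, -0.002, -1.147]
contact_force: [2.0, -0.3, 0.8]
gripper_width: 0.0246
t 11.3833 jig [  -3.6 -108.4] z 53.1 xdir rel jig -72.3 F jig [ 2.  -0.6] 0.8 w 0.024584828213508724
row [-0.0315  0.002   0.0047] turn 17.69
```

```bash
python3 -m pendant '[[-0.008,0,0.0005,5],[-0.016,0,0.0015,10],[-0.023,0,0.003,14],[-0.029,0,0.0042,18],[-0.032,0,0.0047,18],[-0.034,0,0.0050,18],[-0.034,0,0.0050,18]]'; python3 g.py
```

```text
t: 11.97
eef_pos: [0.5671, -0.1796, 0.0528]
eef_rot: [-1.567, -0.007, -1.453]
contact_force: [3.3, -9.3, -4.9]
gripper_width: 0.0275
t 11.9667 jig [ -8.9 -76.9] z 52.8 xdir rel jig -89.9 F jig [ 2.2 -9.6] -4.9 w 0.027533041159915686
```

```bash
python3 -m pendant '[[0.003,0,0,0],[0.003,0,0,0],[0.003,0,0,0],[0.003,-0.02,0,0],[0.003,-0.05,0,0],[0.003,-0.09,0,0],[0.003,-0.12,-0.03,0],[0.003,-0.12,-0.07,0],[0.04,-0.12,-0.11,0],[0.08,-0.12,-0.15,0],[0.12,-0.12,-0.17,0],[0.15,-0.12,-0.18,0]]' 0.45; python3 g.py
python3 - <<'E'
from m import *
a=snap('top','t5'); r=board(a)[:2]; print(r)
from g import O,R
print(R.T@(np.array(r[1][0])/1000-O)*1000, r[1][2]-6.6)
h,P=up(a);H,S,V=h[...,0],h[...,1],h[...,2]
gm=comp((abs(H-68)<18)&(S>60)); q=cv2.minAreaRect(((ray(a,P(rectpts(gm)),.039)[:,:2]-O)@R*1000).astype(np.float32)); print('latch in jig',q)
cv2.imwrite('pics/c5.png',cv2.resize(a['color'][165:265,280:440,::-1],None,fx=4,fy=4))
E
```

```text
t: 12.97
eef_pos: [0.4089, -0.3288, 0.1722]
eef_rot: [-1.57, -0.0, -1.454]
contact_force: [1.1, 0.4, 0.5]
gripper_width: 0.0429
t 12.9667 jig [-183.2 -206.9] z 172.2 xdir rel jig -89.9 F jig [1.1 0.2] 0.5 w 0.04291124043826242
(((566.7717895507812, -100.28758239746094), (97.91133880615234, 146.23904418945312), 6.717437744140625), ((568.7152099609375, -116.9608154296875), (97.59957122802734, 112.37627410888672), 6.442274570465088))
t 13.0167 jig [-185.9 -213.3] z 172.5 xdir rel jig -90.2 F jig [-2.9 -3.5] 0.7 w 0.04274680532022198
[ -0.09206048 -14.84863968] -0.15772542953491175
latch in jig ((27.533044815063477, -81.069580078125), (56.88524627685547, 15.022354125976562), 0.20081225037574768)
```

View pics/c5.png

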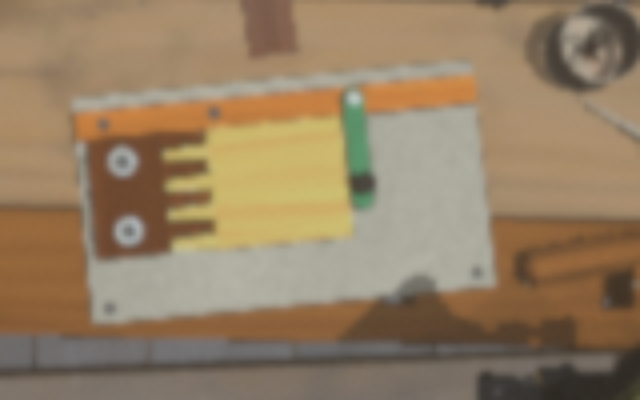

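The bar lies along jig x, within 0.2° of fully closed and tight behind the plain end (crop 345-370,90-205). The board is still home and the arm is clear, so I let it settle and hand in.

```bash
python3 -m pendant '[[0,0,0,0],[0,0,0,0],[0,0,0,0],[0,0,0,0]]'; python3 -c "
from station import robot
print(robot.close_job())"
```

```text
t: 13.35
eef_pos: [0.411, -0.3272, 0.1715]
eef_rot: [-1.571, 0.001, -1.454]
contact_force: [0.2, 0.3, -0.2]
gripper_width: 0.0429
the job is handed in; nothing more can be done
None
```

The board is home, the latch is closed behind it, and I handed the job in at 13.4 s of the 54 s allowed. No verdict was reported back.

**What I did:** I pushed the pale board against the fence with two-finger contact, then along it until its fingers seated. It stopped firmly, with the push force rising to 19 N and no further movement. I then held the black knob loosely between the fingers, swung the latch round to its end stop (about 10 N), and drew the arm clear.

**Last checks (top camera):**
- **Board:** at jig x -0.1 mm, y -14.8 mm, about 0.2° off square. The target is 0, -16, and the 1.2 mm difference is within the camera calibration error.
- **Latch:** the bar lies within 0.2° of the jig's x axis, which is about 1.57 rad (fully closed).
- **Arm:** touching nothing, with the measured force near zero.

**Not measured:** I did not measure the board's height or the tools' positions. The moves stayed clear of the tools, and the tin looked unmoved in the last picture.

**Failed or odd readings:**
- My first colour mask for the knob picked up the tin's shadow, so I used the latch bar's angle instead.
- The gripper hid the board in two mid-task measurements, so I ignored those.

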